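# Tap the clamping wedge home

### The arm

A 6-joint arm with a two-finger parallel gripper is mounted at the origin on the work surface. World frame = base frame: x ahead of the robot, y to its left, z up, the work surface at z = 0. Lengths are in mm, angles in rad, forces in N, time in s.
With the tool pointing down it reaches from about 350 to 875 mm from the base axis. Payload 4.2 kg.
Tool frame: the origin (TCP) lies on the centre line of the jaws, within the pads' length; the fingertips stand 14 mm ahead of it and the grasp point (between the pads) lies 5 mm behind it (tcp_to_tips is the distance from the TCP to the fingertips, in mm); z points along the fingers, y is the direction in which the jaws open and shut (so a half turn about z gives the same grasp; the last joint's range is limited). The gripper opens to 85 mm and grips with 20 to 120 N. Pads are 22 mm wide; open, the fingers measure 114 mm over their backs; the gripper's body (76 mm by 85 mm) begins 54 mm behind the grasp point. The pads swing forward as they close: fully open they stand 13 mm farther back than shut.
Start: joints at [1.473, 0.385, 0.008, 0, -1.194, -0.259], TCP at [218.266, 585.627, 245.312] pointing down, gripper open.
Joint ranges: [-3.14, 3.14], [-1.21, 2.06], [-1.07, 1.41], [-3.16, 2.05], [-2.99, -0.16], [-3.1, 3.1]. Speed limits (rad/s): [2.79, 2.79, 3.14, 3.14, 3.14, 3.14].

### API

Orientations are given as a unit quaternion [x, y, z, w].
In Python, from bench import read_state, get_image, job_done, tcp_to_tips gives the robot as it stands. The module is installed in compiled form; this text tells all that it offers.
- The arm moves only by the tool play_rows, never from a script. Its argument "targets" is a list of rows, each an object of numbers: "gripper": the gripper's target within -1 to 1 (shut at 1, half-way at 0, fully open at -1); "tx", "ty", "tz": the shift along the tool's x, y, z scaled (see below); "spin": the turn about the tool's z scaled (see below). A call has 1 to 12 rows; each row is the pose to reach, as a shift and turn from the pose commanded when the call began, along the tool's axes at that moment; what a row does not reach only later rows make up. The controller multiplies each number of a shift by 0.25 m and each number of a turn by pi/4 rad. A row lasts 1/8 s, in which the tool goes at most 62.5 mm and 10.7 degrees, less where a joint would pass 70% of its speed; a pose out of reach is approached as far as the arm can. A call with a number of a shift or a turn outside -1 to 1 is refused whole. A call with a gripper value outside its range is refused whole. The fingers move at their own pace and stop on an object; the grip force is fixed at half the most. Time passes only in rows, so rows that repeat a pose let the fingers close. It gives the time, the measured TCP pose, the force and the opening at its end, in the units of the state.
- read_state(): the state, without advancing time (a new reading comes with each control period).
- get_image(name): name is "side" or "top"; returns a dict with "frame" (480x640x3 uint8, red, green, blue), "depth" (480x640 float32, mm along the optical axis (not along the pixel's ray), 0 where there is no reading), "mtx" (3x3 intrinsics, pixels), "k1" (the pictures are not rectified: a ray, as slopes to the right and down, at radius r is drawn at 1 + k1 r^2 times it, then the intrinsics apply), "world_to_cam" (4x4, takes a point from world to camera coordinates). Camera axes: x right, y up, looking along -z (the intrinsics and any distortion apply to the point x, -y, -z); pixel columns grow to the right and rows downward; lengths in mm; the calibration is good to about 2 mm. A picture is of the moment at which its call begins.
- job_done(): hands the job in, once; it reports no verdict.
The state is a dict: "clock": time; "joints": joint angles; "joint_vel": joint speeds; "joint_efforts": joint torques, N m; "position": TCP position; "ee_rot": TCP orientation; "contact_force": force on the tool from outside, world axes, zero at the start; "wrist_torque": the same for the moment, N m; "gripper_width": finger opening in mm.
Only numpy, scipy, OpenCV 4.12 (cv2) and the standard library are available. Lean on these libraries where they do the work, as an engineer would, in place of code of your own. Each camera call takes 0.05 s, during which the arm holds its last target.

### The job

With the club hammer held by its handle, tap the thick end of the wooden wedge sideways into the steel fixture until the wedge stops advancing and sits tight, clamping the bearing housing. Do it in two or more short taps, not one long push, drawing the hammer well back off the wedge between taps. Then lay the hammer flat on the bench again; keep the gripper itself off the wedge and leave the wrench where it lies.

Things in the scene. Friction and masses are not known exactly. Their poses are not given: they have to be found in the camera images.
- hammer: Club hammer on its side, handle to the robot. Steel head 36 x 90 x 36 mm, flat faces at y +45, -45; wooden handle x -18 to -158, 22 wide, z 6 to 30, then a swell 28 wide, 36 high to x -188. Origin: under the head's centre, on the bench; x from handle to head, y along the head, z up; head's middle at z 18. Grip across the handle near x -50. 0.35 to 0.65 kg.
- wedge: Brown wooden wedge, 190 mm long, 35 high, 34 wide at the thick end, 15 at the thin. Origin: centre of the thick end's upright flat face (the one to strike), 34 mm above the bench. Axes as the fixture's; it runs to y +190. Slides only along (0.1, 1, 0) of the fixture, 5 N friction, stays where left; starts 30 to 45 mm short of home, binds over the last 4 mm (15 N halts it 2 mm short), hard stop at home.
- fixture: Grey steel fixture fixed to the bench, holding wedge and bearing housing; at most 63 mm high. Origin: on the bench; x away from the robot, y to its left at yaw 0. Base plate x -64 to 81, y -100 to 100, 15 mm thick. The wedge is driven from the -y end to +y. With the wedge home its thick end's face is at x -17, y -125 (25 mm out from the plate); at the start 55 to 70 mm out.
- wrench: Steel wrench, 180 mm long, up to 38 wide, 8 high, flat on the bench beside the hammer and roughly parallel to it. Origin: its middle, on the bench; x along it. To be left alone.

How it is judged:
By the outcome, as a careful person would: the job done as asked, in the order asked, and still so for the second after the job is handed in, with the robot touching nothing.
It also fails if it takes over 51 s, if anything falls off the work surface, if the arm or the gripper's body presses on something with over 40 N, if the wrist force passes 120 N, or if a joint passes its speed limit or range.

## Working session

There is one attempt and no reset: what is moved stays moved. The work goes in short steps, Python scripts to look and compute and a tool call to move; the robot and the scene stay as the last step left them, time stands still between calls to the robot, and variables do not carry over. Pictures are saved under pics/ and viewed, and the job is handed in when it is done.

Besides the shell and the picture viewer there is one more tool, called as name([rows], argument=value, ...), one row to a line, values as JSON. play_rows: Moves the arm, as the interface text tells. Its arguments: {"type":"object","properties":{"targets":{"type":"array","items":{"type":"object","properties":{"gripper":{"type":"number"},"tx":{"type":"number","minimum":-1,"maximum":1},"ty":{"type":"number","minimum":-1,"maximum":1},"tz":{"type":"number","minimum":-1,"maximum":1},"spin":{"type":"number","minimum":-1,"maximum":1}}}}},"required":["targets"]}

```bash
mkdir -p pics; cat > h.py <<'E'
import numpy as np, cv2
from bench import read_state, get_image, job_done, tcp_to_tips
def snap(n,fn):
    d=get_image(n); cv2.imwrite('pics/'+fn+'.png',d['frame'][:,:,::-1]); np.savez('pics/'+fn+'.npz',**{k:np.array(v) for k,v in d.items()}); return d
def cloud(d):
    h,w=d['depth'].shape; K=np.array(d['mtx']); k1=float(d['k1'])
    u,v=np.meshgrid(np.arange(w),np.arange(h))
    xd=(u-K[0,2])/K[0,0]; yd=(v-K[1,2])/K[1,1]
    x,y=xd.copy(),yd.copy()
    for _ in range(20):
        f=1+k1*(x*x+y*y); x,y=xd/f,yd/f
    z=d['depth']; P=np.stack([x*z,-y*z,-z,np.ones_like(z)],-1)
    W=P@np.linalg.inv(np.array(d['world_to_cam'])).T
    W=W[...,:3]; W[z<=0]=np.nan
    return W
E
python3 - <<'E'
from h import *
print(read_state(),tcp_to_tips)
for n in('top','side'):
    d=snap(n,n+'0'); print(n,d['mtx'],d['k1'],d['world_to_cam'])
E
```

```text
{'clock': 0.0, 'joints': array([ 1.47261252e+00,  3.85545952e-01,  6.61488720e-03, -5.01443337e-04,
       -1.19399300e+00, -2.58596054e-01]), 'joint_vel': array([ 0.00198524,  0.00163026, -0.00102296, -0.00199347,  0.00119153,
       -0.00213983]), 'joint_efforts': array([-6.36991135e-04, -3.92296994e+01,  1.88398129e+01,  4.18606237e+00,
       -4.60223542e-03, -4.99393678e-06]), 'position': array([218.07548711, 585.12460364, 244.22330673]), 'ee_rot': array([ 9.84113666e-01, -1.77536211e-01, -1.47047658e-04,  1.07911956e-03]), 'contact_force': array([ 0.08318332,  0.21966897, -0.93507348]), 'wrist_torque': array([ 0.01643731, -0.0152806 ,  0.01889031]), 'gripper_width': 85.49888046803572} 14.0
top [[446.12998585   0.         321.01973647]
 [  0.         446.12998585 236.65572224]
 [  0.           0.           1.        ]] -0.09071388536844625 [[ 2.30404108e-02 -9.99721530e-01 -5.09913272e-03 -9.90033533e+01]
 [ 9.86442629e-01  2.19048305e-02  1.62637999e-01 -6.01567367e+02]
 [-1.62481013e-01 -8.77724819e-03  9.86672631e-01 -7.16734860e+02]
 [ 0.00000000e+00  0.00000000e+00  0.00000000e+00  1.00000000e+00]]
side [[556.95640718   0.         317.60061505]
 [  0.         556.95640718 241.98810612]
 [  0.           0.           1.        ]] 0.04578595175556004 [[ 8.04049294e-01 -5.94383290e-01 -1.46026682e-02 -5.15550090e+02]
 [ 4.54775507e-01  5.99003612e-01  6.59070491e-01 -2.55426199e+02]
 [-3.82993436e-01 -5.36566099e-01  7.51939393e-01 -7.85991060e+02]
 [ 0.00000000e+00  0.00000000e+00  0.00000000e+00  1.00000000e+00]]
```

View pics/top0.png

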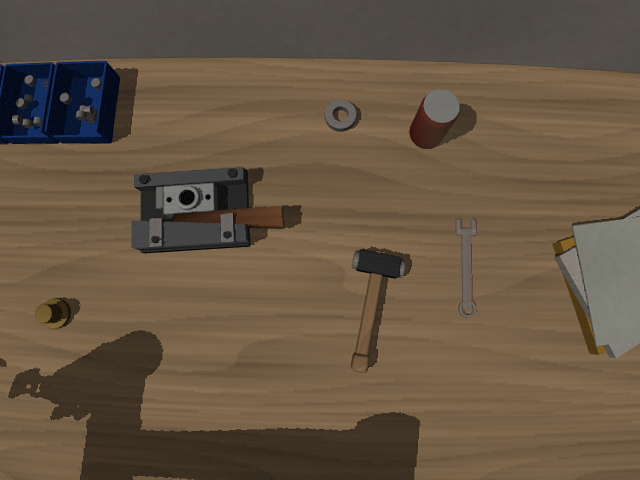

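View pics/side0.png

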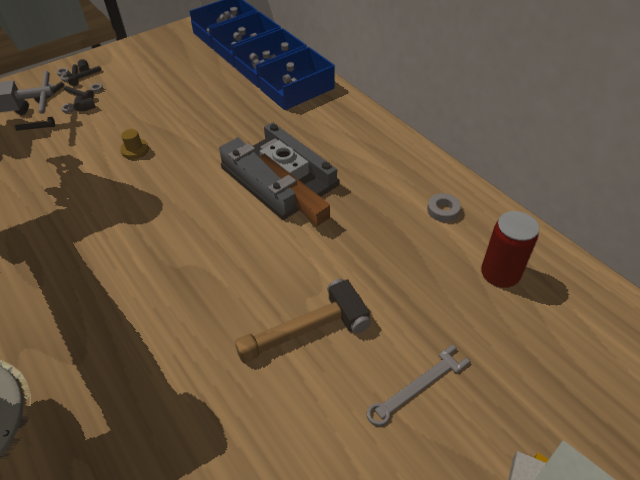

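The top view shows the fixture around (190,210), the wedge's thick end at (283,217), the hammer head at (378,263) with its handle end at (361,362), and the wrench at (466,265). Next I'll measure these from depth.

```bash
cat > m.py <<'E'
from h import *
def rect(P):
    (c,s,a)=cv2.minAreaRect(P.astype(np.float32)); return np.round(c,1),np.round(s,1),round(a,2)
def run(fn):
    d=dict(np.load(fn)); W=cloud(d); return d,W
if __name__=='__main__':
  for n in('top','side'):
    d,W=run(f'pics/{n}0.npz'); f=d['frame'].astype(int)
    print(n,'bench z', np.nanmedian(W[...,2][(abs(W[...,0]-450)<150)&(abs(W[...,1]+100)<200)]))
    x,y,z=W[...,0],W[...,1],W[...,2]
    for nm,box in dict(hammer=((280,560),(-260,-90)),fix=((380,640),(-20,330)),wrench=((330,580),(-400,-260))).items():
        m=(x>box[0][0])&(x<box[0][1])&(y>box[1][0])&(y<box[1][1])&(z>(10 if nm!='wrench' else 4))&(z<100)
        P=W[m]; print(nm,m.sum(), P.min(0).round(),P.max(0).round(), rect(P[:,:2]))
E
python3 m.py
```

```text
top bench z -0.07708521784633149
hammer 1919 [ 377. -231.   10.] [ 560. -140.   40.] (array([ 468.3, -185.6]), array([ 90.4, 183.4]), 89.99)
fix 4482 [574. -18.  10.] [640. 249.  65.] (array([616.2, 114.1]), array([ 65.8, 265.1]), 4.38)
wrench 600 [ 377. -391.    4.] [ 579. -262.   11.] (array([ 477.8, -331.2]), array([115.9, 208.8]), 81.37)
side bench z -1.1433319058108964
hammer 2689 [ 377. -234.   10.] [ 560. -142.   38.] (array([ 468.5, -188. ]), array([183. ,  91.8]), 0.06)
fix 3599 [576. -19.  10.] [640. 247.  65.] (array([614.9, 114.7]), array([ 60. , 268.5]), 4.94)
wrench 867 [ 472. -364.    4.] [ 580. -334.   10.] (array([ 525.9, -350.4]), array([ 30.4, 108.5]), 87.63)
```

```bash
cat > m2.py <<'E'
from m import *
import sys
def comp(fn,verbose=1):
    d,W=run(fn); z=W[...,2]; f=d['frame'].astype(int)
    m=((z>5)&(z<90)).astype(np.uint8); n,l,s,c=cv2.connectedComponentsWithStats(m)
    for i in range(1,n):
        if s[i,4]<200: continue
        P=W[l==i]; 
        print(i,s[i],P.min(0).round(),P.max(0).round(),rect(P[:,:2]))
    return d,W,l
if __name__=='__main__':
    for n in('top','side'): print(n);comp(f'pics/{n}0.npz')
E
python3 m2.py
```

```text
top
1 [   0   60  119   84 8627] [785. 325.   5.] [933. 564.  63.] (array([859. , 444.6]), array([238.8, 147.5]), 90.0)
8 [325  99  31  33 671] [ 815. -145.    5.] [876. -87.  23.] (array([ 845.3, -115.8]), array([60.9, 57.3]), 1.27)
14 [410 111  41  38 694] [ 783. -308.    5.] [ 828. -246.   90.] (array([ 799.9, -271.8]), array([65.2, 29.7]), 62.85)
20 [ 132  167  153   86 9656] [574. -18.   5.] [735. 254.  65.] (array([655.3, 118.2]), array([144.5, 265.7]), 6.39)
27 [ 553  208   87  151 9056] [ 403. -676.    5.] [ 674. -500.   61.] (array([ 546.3, -577.8]), array([161.9, 279.1]), 82.56)
29 [455 218  22 100 974] [ 472. -369.    5.] [ 651. -330.   13.] (array([ 561.4, -350.6]), array([179.7,  39.1]), 0.89)
33 [ 350  249   55  124 2522] [ 377. -232.    6.] [ 586. -140.   40.] (array([ 479.8, -180.1]), array([ 90.9, 209.2]), 85.91)
35 [ 35 299  35  30 790] [431. 372.   5.] [484. 420.  48.] (array([457.3, 395. ]), array([53.5, 46. ]), 6.28)
side
1 [ 190    0  145  108 7824] [785. 322.   5.] [937. 768.  64.] (array([860.2, 544.6]), array([445.6, 151.6]), 89.77)
3 [ 370    0  270  155 953
[... 810 characters left out ...]
47.    5.] [877. -86.  21.] (array([ 846.1, -117. ]), array([61.2, 60.1]), 20.94)
21 [ 482  234   53   53 1480] [ 783. -315.    5.] [ 833. -253.   90.] (array([ 802.2, -290.6]), array([34.2, 66.7]), 29.73)
24 [ 235  278  136   85 3436] [ 377. -236.    5.] [ 585. -141.   38.] (array([ 480.9, -174.9]), array([ 93.1, 209.1]), 80.63)
25 [ 367  345  103   79 1227] [ 472. -370.    5.] [ 651. -333.   10.] (array([ 561.2, -352. ]), array([179.1,  37. ]), 0.12)
26 [   0  365   22   88 1256] [ 54. -87.   5.] [100.  47.  17.] (array([ 84.2, -23.4]), array([138.7,  27.9]), 74.51)
28 [ 509  440  106   40 2438] [ 547. -591.   20.] [ 643. -501.   60.] (array([ 607.3, -537.6]), array([ 48.3, 118.8]), 55.23)
```

```bash
cat > m3.py <<'E'
from m import *
from scipy.optimize import minimize
def sdrect(p,x0,x1,y0,y1):
    dx=np.maximum(x0-p[:,0],p[:,0]-x1); dy=np.maximum(y0-p[:,1],p[:,1]-y1)
    return np.hypot(np.maximum(dx,0),np.maximum(dy,0))+np.minimum(np.maximum(dx,dy),0)
def fit(P,rects,g):
    # coverage fit: IoU between the union of rects and rasterised points at 1mm, via point-inside minus area-empty
    c0=P[:,:2].mean(0)
    from scipy.spatial import cKDTree
    T=cKDTree(P[:,:2])
    S=np.concatenate([np.stack(np.meshgrid(np.linspace(a,b,max(3,int((b-a)/4))),np.linspace(c,d,max(3,int((d-c)/4)))),-1).reshape(-1,2) for a,b,c,d in rects])
    def cost(q):
        c,s=np.cos(q[2]),np.sin(q[2]); R=np.array([[c,-s],[s,c]])
        L=(P[:,:2]-q[:2])@R
        d=np.min([sdrect(L,*r) for r in rects],0)
        e=T.query(S@R.T+q[:2])[0]
        return np.mean(np.clip(d,0,15)**2)+np.mean(np.clip(e-1.5,0,15)**2)
    best=None
    for k in (-.15,-.05,.05,.15):
        r=minimize(cost,[g[0],g[1],g[2]+k],method='Nelder-Mead',options=dict(initial_simplex=np.array([g,[g[0]+15,g[1],g[2]+k],[g[0],g[1]+15,g[2]],[g[0]-8,g[1]-8,g[2]-k]]),maxiter=600))
        if best is None or r.fun<best.fun: best=r
    return best.x,best.fun
HAM=[(-18,18,-45,45),(-158,-18,-11,11),(-188,-158,-14,14)]
def hammer(W,lo,hi,g,zmin=6):
    z=W[...,2]; m=(z>zmin)&(z<60)&(W[...,0]>lo[0])&(W[...,0]<hi[0])&(W[...,1]>lo[1])&(W[...,1]<hi[1])
    return fit(W[m],HAM,g)
if __name__=='__main__':
  for n in('top','side'):
    d,W=run(f'pics/{n}0.npz'); x,y,z=W[...,0],W[...,1],W[...,2]; f=d['frame'].astype(int)
    print(n,'ham',hammer(W,(350,-260),(610,-110),[565,-187,-.15]))
    R,G,B=f[...,0],f[...,1],f[...,2]
    reg=(x>550)&(x<760)&(y>-40)&(y<280)
    brown=(R-B>40)
    m=reg&(z>5)&(~brown)&(z<80)
    print('fix',fit(W[m],[(-64,81,-100,100)],[650,150,0.05]), rect(W[m][:,:2]))
    mb=reg&(z>40)&brown&(z<80); P=W[mb]
    print('wedge top z',np.median(P[:,2]),P.min(0).round(1),P.max(0).round(1))
    mb=reg&(z>20)&brown&(z<80)
    P=W[mb]; e=P[P[:,1]<40]; print(rect(e[:,:2]), 'thick edge y',np.percentile(e[:,1],[0,1,3,5]).round(1), 'x',np.percentile(e[:,0],[1,99]).round(1))
E
python3 m3.py
```

```text
top ham (array([ 5.62616786e+02, -1.86540148e+02, -1.79993895e-01]), np.float64(0.1002838757789684))
fix (array([6.41854027e+02, 1.48414486e+02, 8.95317651e-02]), np.float64(3.418845596447731)) (array([655.3, 118.2]), array([144.5, 265.7]), 6.39)
wedge top z 51.502794848579015 [622.1 -17.8  40.5] [655.8 137.7  56. ]
(array([638.4,  11.4]), array([33.7, 57.7]), 1.33) thick edge y [-17.8 -17.4 -15.4 -14.2] x [622.7 655.2]
side ham (array([ 5.62182675e+02, -1.88439589e+02, -1.74519111e-01]), np.float64(0.1437901898553699))
fix (array([6.43713608e+02, 1.45366482e+02, 8.99768827e-02]), np.float64(11.454518416714244)) (array([658.2, 118.2]), array([147. , 268.9]), 4.92)
wedge top z 50.70046940328257 [622.  -18.5  40.2] [727.5 211.7  58.3]
(array([639.8,  10.8]), array([34.9, 58.5]), 0.97) thick edge y [-18.8 -17.5 -16.8 -16.1] x [623.1 655.9]
```

```bash
cat > m4.py <<'E'
from m3 import *
for n in('top','side'):
    d,W=run(f'pics/{n}0.npz'); x,y,z=W[...,0],W[...,1],W[...,2]; f=d['frame'].astype(int)
    R,G,B=f[...,0],f[...,1],f[...,2]
    reg=(x>550)&(x<760)&(y>-40)&(y<280)
    m=(reg&(z>5)&(R<1.3*B+5)&(z<80)).astype(np.uint8)
    m=cv2.morphologyEx(m,cv2.MORPH_OPEN,np.ones((5,5)))>0
    q,v=fit(W[m],[(-64,81,-100,100)],[640,150,0.05]); print(n,q,v,rect(W[m][:,:2]))
    mb=reg&(z>20)&(R>1.6*B)&(z<80); P=W[mb]
    for q in (q,[642,148,.05]):
        c,s=np.cos(q[2]),np.sin(q[2]); L=(P[:,:2]-q[:2])@np.array([[c,-s],[s,c]])
        e=L[L[:,1]<-105]; print('wedge local: y',np.percentile(e[:,1],[0,1,3,5]).round(1),'x',np.percentile(e[e[:,1]<-130,0],[0,2,98,100]).round(1))
    # rail edges (straight lines) angle
    M=(m*255).astype(np.uint8); cv2.imwrite(f'pics/m_{n}.png',M)
    # far rail: high points with local x large
    for sel,nm in (((W[...,0]>690)&m&(z>25),'farrail'),((W[...,0]<630)&m&(z>25),'nearrail')):
        Q=W[sel][:,:2]; print(nm,len(Q),rect(Q), np.nanmedian(z[sel]))
E
python3 m4.py
```

```text
top [6.41699849e+02 1.50355352e+02 9.20898200e-02] 3.5036107860892125 (array([653.1, 149.3]), array([143.1, 200.2]), 5.17)
wedge local: y [-166.4 -166.3 -166.2 -165.5] x [-34.8 -33.7  -1.   -0.4]
wedge local: y [-165.1 -164.7 -164.4 -163.3] x [-28.  -27.3   4.9   5.9]
farrail 1643 (array([703.1, 153.7]), array([ 33.1, 199.5]), 4.5) 46.58631312802186
nearrail 2852 (array([607.1, 145.3]), array([ 50.2, 201.6]), 2.8) 53.16397404180731
side [6.42165058e+02 1.48956599e+02 9.79449225e-02] 9.706568719159124 (array([651.8, 148.9]), array([139.7, 203.9]), 4.89)
wedge local: y [-166.4 -165.6 -165.  -164.6] x [-35.6 -34.2  -1.5   0.2]
wedge local: y [-165.9 -165.3 -164.9 -164.4] x [-27.5 -26.4   6.4   7.8]
farrail 1120 (array([703.9, 153.1]), array([ 35.1, 202.2]), 4.89) 45.34282520305055
nearrail 2122 (array([608.5, 145.1]), array([ 50.6, 204.4]), 3.59) 51.65415594626853
```

```bash
python3 -c "
import cv2
a=cv2.imread('pics/top0.png')[150:270,110:310];cv2.imwrite('pics/ct0.png',cv2.resize(a,None,fx=4,fy=4))"
```

```text
(no output)
```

View pics/ct0.png

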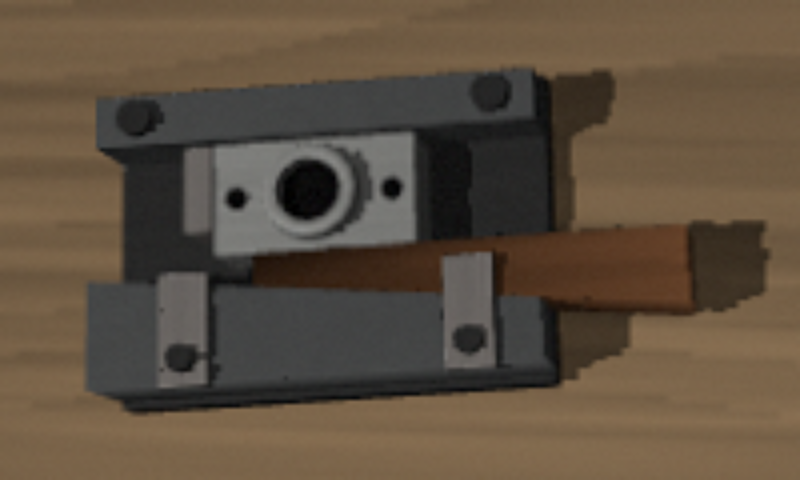

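```bash
cat > g.py <<'E'
import numpy as np,sys
# usage: g.py cx cy cz cyaw  tx ty tz tyaw ; yaw = world angle of tool x
def go(c,t):
    d=np.array(t[:3])-np.array(c[:3]); a=c[3]
    ex=np.array([np.cos(a),np.sin(a),0]); ey=np.array([np.sin(a),-np.cos(a),0])
    v=np.array([d@ex,d@ey,-d[2]])/250
    return v.round(4), round(-(t[3]-a)/(np.pi/4),4)
def fwd(c,v,s):
    a=c[3]; v=np.array(v)*250
    ex=np.array([np.cos(a),np.sin(a),0]); ey=np.array([np.sin(a),-np.cos(a),0])
    p=np.array(c[:3])+ex*v[0]+ey*v[1]-np.array([0,0,v[2]]); return [*p.round(2),round(a-s*np.pi/4,4)]
E
python3 - <<'E'
from g import *
c=[218.27,585.63,245.31,-.357]
print(go(c,[521,-180.1,200,-.177]))
E
```

```text
(array([2.205 , 2.4466, 0.1812]), -0.2292)
```

play_rows([
  {"gripper": -1, "tx": 0.735, "ty": 0.816, "tz": 0.06, "spin": 0},
  {"gripper": -1, "tx": 0.735, "ty": 0.816, "tz": 0.06, "spin": 0},
  {"gripper": -1, "tx": 0.735, "ty": 0.816, "tz": 0.06, "spin": 0},
  {"gripper": -1, "tx": 0.735, "ty": 0.816, "tz": 0.06, "spin": 0},
  {"gripper": -1, "tx": 0.735, "ty": 0.816, "tz": 0.06, "spin": 0},
  {"gripper": -1, "tx": 0.735, "ty": 0.816, "tz": 0.06, "spin": 0},
  {"gripper": -1, "tx": 0.735, "ty": 0.816, "tz": 0.06, "spin": 0},
])

```text
clock: 0.98
position: [319.2, 330.9, 230.4]
ee_rot: [0.984, -0.177, 0.0, -0.0]
contact_force: [-0.3, 0.8, 0.0]
gripper_width: 85.6
```

play_rows([
  {"gripper": -1, "tx": 0.735, "ty": 0.816, "tz": 0.06, "spin": 0},
  {"gripper": -1, "tx": 0.735, "ty": 0.816, "tz": 0.06, "spin": 0},
  {"gripper": -1, "tx": 0.735, "ty": 0.816, "tz": 0.06, "spin": 0},
  {"gripper": -1, "tx": 0.735, "ty": 0.816, "tz": 0.06, "spin": 0},
  {"gripper": -1, "tx": 0.735, "ty": 0.816, "tz": 0.06, "spin": 0},
  {"gripper": -1, "tx": 0.735, "ty": 0.816, "tz": 0.06, "spin": 0},
  {"gripper": -1, "tx": 0.735, "ty": 0.816, "tz": 0.06, "spin": 0},
])

```text
clock: 1.85
position: [420.3, 76.0, 215.2]
ee_rot: [0.984, -0.177, -0.0, 0.0]
contact_force: [-0.2, -0.3, -0.9]
gripper_width: 85.2
```

play_rows([
  {"gripper": -1, "tx": 0.735, "ty": 0.816, "tz": 0.06, "spin": -0.229},
  {"gripper": -1, "tx": 0.735, "ty": 0.816, "tz": 0.06, "spin": -0.229},
  {"gripper": -1, "tx": 0.735, "ty": 0.816, "tz": 0.06, "spin": -0.229},
  {"gripper": -1, "tx": 0.735, "ty": 0.816, "tz": 0.06, "spin": -0.229},
  {"gripper": -1, "tx": 0.735, "ty": 0.816, "tz": 0.06, "spin": -0.229},
  {"gripper": -1, "tx": 0.735, "ty": 0.816, "tz": 0.06, "spin": -0.229},
  {"gripper": -1, "tx": 0.735, "ty": 0.816, "tz": 0.06, "spin": -0.229},
])

```text
clock: 2.72
position: [521.2, -178.9, 200.1]
ee_rot: [0.996, -0.088, -0.0, -0.0]
contact_force: [-0.2, 0.3, -0.2]
gripper_width: 85.0
```

```bash
python3 - <<'E'
from h import *; from g import *
c=[218.27,585.63,245.31,-.357]
for s in (0,0,-.229): c=fwd(c,[.735,.816,.06],s)
r=read_state(); q=r['ee_rot']; y=2*np.arctan2(q[1],q[0]); print(c,r['clock'],r['position'],q,y,r['joint_vel'].round(3))
print(go(c,[521,-180.1,60,-.177]),go(c,[521,-180.1,19,-.177]))
d=snap('side','side1')
E
```

```text
[np.float64(520.88), np.float64(-180.42), np.float64(200.31), -0.1771] 2.725 [ 521.18318968 -178.92454555  200.09215436] [ 9.96163691e-01 -8.75088700e-02 -2.92377539e-04 -1.17301199e-04] -0.17524189719471922 [ 0.012 -0.017 -0.008  0.002  0.002  0.004]
(array([ 2.000e-04, -1.300e-03,  5.612e-01]), -0.0001) (array([ 2.000e-04, -1.300e-03,  7.252e-01]), -0.0001)
```

View pics/side1.png

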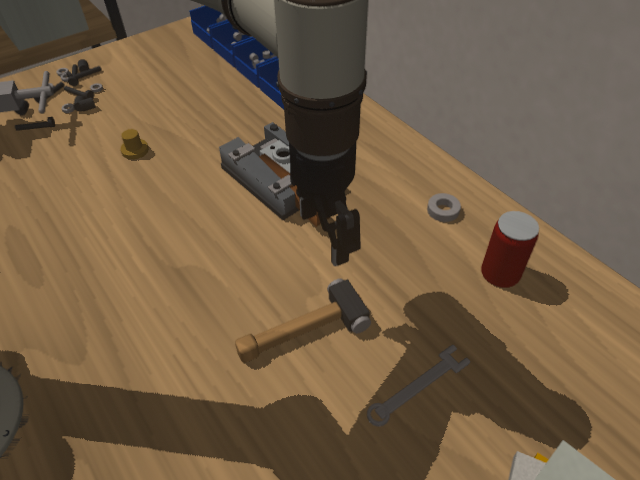

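The open gripper at (340,235) stands over the handle, clear of everything. Descending to grip.

play_rows([
  {"gripper": -1, "tz": 0.25},
  {"gripper": -1, "tz": 0.45},
  {"gripper": -1, "tz": 0.6},
  {"gripper": -1, "tz": 0.66},
  {"gripper": -1, "tz": 0.7},
  {"gripper": -1, "tz": 0.725},
  {"gripper": -1, "tz": 0.725},
])

```text
invalid input
```

play_rows([
  {"gripper": 1},
  {"gripper": 1},
  {"gripper": 1},
  {"gripper": 1},
  {"gripper": 1},
  {"gripper": 1},
  {"gripper": 1},
  {"gripper": 1},
])

```text
invalid input
```

play_rows([
  {"gripper": 1, "tz": -0.03},
  {"gripper": 1, "tz": -0.1},
  {"gripper": 1, "tz": -0.2},
  {"gripper": 1, "tz": -0.24},
  {"gripper": 1, "tz": -0.24},
  {"gripper": 1, "tz": -0.24},
])

```text
invalid input
```

```bash
python3 - <<'E'
from h import *
r=read_state(); print(r['clock'],r['position'],r['ee_rot'],r['gripper_width'],r['contact_force'],r['wrist_torque'])
d=snap('side','side2');d=snap('top','top2')
E
```

```text
2.775 [ 521.08919293 -178.73560766  200.36183057] [ 9.96190167e-01 -8.72074195e-02 -8.22368584e-05 -1.01222003e-04] 85.52244481463714 [-0.12013462  0.65888496 -0.54581797] [ 0.00805012 -0.01280405 -0.00404373]
```

View pics/side2.png

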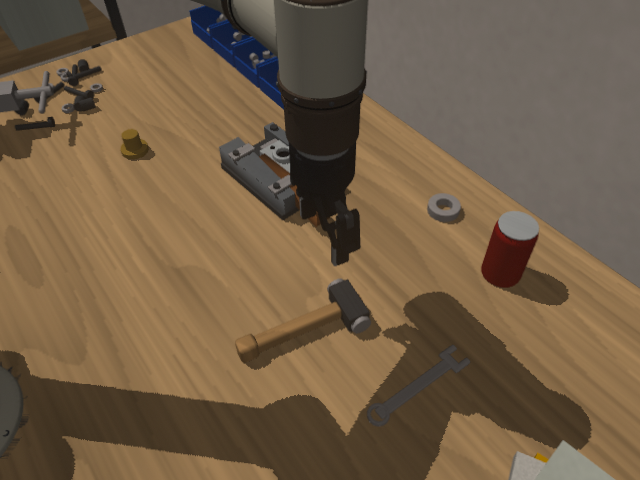

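The scene is unchanged because the calls were refused: every field is required. I'll resend them in full.

play_rows([
  {"gripper": -1, "tx": 0, "ty": 0, "tz": 0.25, "spin": 0},
  {"gripper": -1, "tx": 0, "ty": 0, "tz": 0.45, "spin": 0},
  {"gripper": -1, "tx": 0, "ty": 0, "tz": 0.6, "spin": 0},
  {"gripper": -1, "tx": 0, "ty": 0, "tz": 0.66, "spin": 0},
  {"gripper": -1, "tx": 0, "ty": 0, "tz": 0.7, "spin": 0},
  {"gripper": -1, "tx": 0, "ty": 0, "tz": 0.725, "spin": 0},
  {"gripper": -1, "tx": 0, "ty": 0, "tz": 0.725, "spin": 0},
])

```text
clock: 3.75
position: [521.5, -180.3, 19.7]
ee_rot: [0.996, -0.088, 0.001, 0.0]
contact_force: [-0.5, -1.0, -0.4]
gripper_width: 85.4
```

play_rows([
  {"gripper": 1, "tx": 0, "ty": 0, "tz": 0, "spin": 0},
  {"gripper": 1, "tx": 0, "ty": 0, "tz": 0, "spin": 0},
  {"gripper": 1, "tx": 0, "ty": 0, "tz": 0, "spin": 0},
  {"gripper": 1, "tx": 0, "ty": 0, "tz": 0, "spin": 0},
  {"gripper": 1, "tx": 0, "ty": 0, "tz": 0, "spin": 0},
  {"gripper": 1, "tx": 0, "ty": 0, "tz": 0, "spin": 0},
  {"gripper": 1, "tx": 0, "ty": 0, "tz": 0, "spin": 0},
  {"gripper": 1, "tx": 0, "ty": 0, "tz": 0, "spin": 0},
])

```text
clock: 4.75
position: [521.3, -180.3, 19.5]
ee_rot: [0.996, -0.088, 0.0, 0.0]
contact_force: [-0.5, 1.4, 5.4]
gripper_width: 20.9
```

```bash
python3 - <<'E'
from h import *
r=read_state(); print(r['clock'],r['position'],r['ee_rot'],r['gripper_width'],r['contact_force'],r['wrist_torque'])
d=snap('side','side3')
E
```

```text
4.75 [ 521.33405244 -180.33295385   19.51075007] [ 9.96098376e-01 -8.82491436e-02  3.38216709e-04  2.26169276e-05] 20.85570322803569 [-0.52937735  1.3767516   5.37691917] [ 0.38556402  0.23104686 -0.01358504]
```

View pics/side3.png

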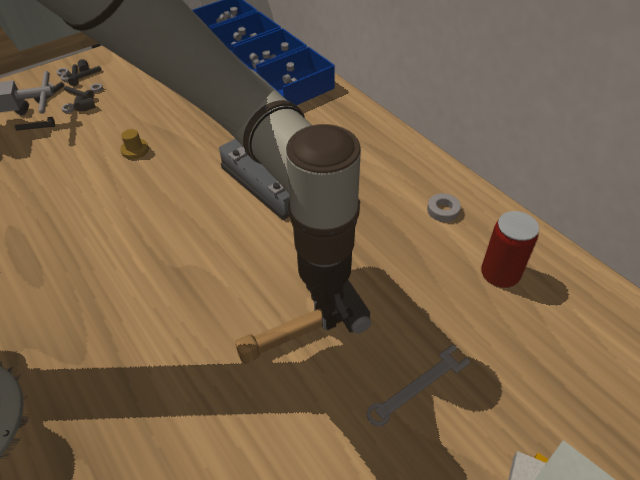

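Gripped at 20.9 mm (handle 22 mm wide), with the jaws at (335,305) just behind the head. Lifting.

play_rows([
  {"gripper": 1, "tx": 0, "ty": 0, "tz": -0.03, "spin": 0},
  {"gripper": 1, "tx": 0, "ty": 0, "tz": -0.1, "spin": 0},
  {"gripper": 1, "tx": 0, "ty": 0, "tz": -0.2, "spin": 0},
  {"gripper": 1, "tx": 0, "ty": 0, "tz": -0.24, "spin": -0.12},
  {"gripper": 1, "tx": 0, "ty": 0, "tz": -0.24, "spin": -0.24},
  {"gripper": 1, "tx": 0, "ty": 0, "tz": -0.24, "spin": -0.334},
  {"gripper": 1, "tx": 0, "ty": 0, "tz": -0.24, "spin": -0.334},
  {"gripper": 1, "tx": 0, "ty": 0, "tz": -0.24, "spin": -0.334},
])

```text
clock: 5.8
position: [520.2, -180.3, 78.3]
ee_rot: [0.999, 0.042, -0.001, -0.0]
contact_force: [-0.9, -0.3, -6.5]
gripper_width: 21.1
```

```bash
python3 - <<'E'
from h import *
r=read_state(); q=r['ee_rot'];print(r['clock'],r['position'],2*np.arctan2(q[1],q[0]),q,r['gripper_width'],r['contact_force'],r['wrist_torque'])
d=snap('side','side4');d=snap('top','top4')
import m2
for n in('side','top'):
    dd,W=m2.run(f'pics/{n}4.npz'); x,y,z=W[...,0],W[...,1],W[...,2]
    f=dd['frame'].astype(int); 
    m=(x>330)&(x<620)&(y>-280)&(y<-100)&(z>30)&(z<115)
    head=W[m&(x>545)]; hand=W[m&(x<490)]
    for nm,P in(('head',head),('hand',hand)):
        if len(P)>20: print(n,nm,len(P),P.min(0).round(1),P.max(0).round(1),m2.rect(P[:,:2]))
E
```

```text
5.8 [ 520.23964539 -180.32038601   78.28953095] 0.08390041670708892 [ 9.99119678e-01  4.19378826e-02 -1.01762035e-03 -2.17083490e-04] 21.09000373739092 [-0.91772316 -0.2701578  -6.50671634] [-0.02909577  0.09829218 -0.01975435]
side head 573 [ 545.7 -224.1   58.5] [ 583.1 -164.9   97.1] (array([ 563.5, -194.8]), array([37.2, 57.9]), 3.33)
side hand 1669 [ 374.6 -208.1   58.4] [ 489.9 -174.4   97.1] (array([ 432.7, -188.8]), array([115.4,  28.5]), 5.9)
top hand 1111 [ 374.1 -206.4   64.7] [ 482.6 -172.    98.2] (array([ 429. , -188.3]), array([109.4,  28.4]), 4.75)
```

View pics/side4.png

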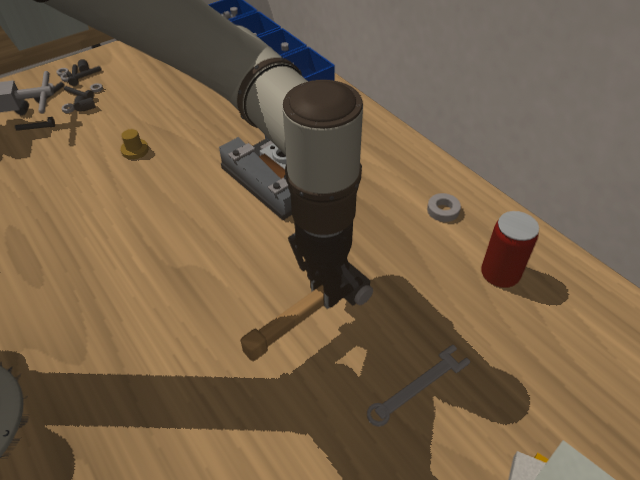

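View pics/top4.png

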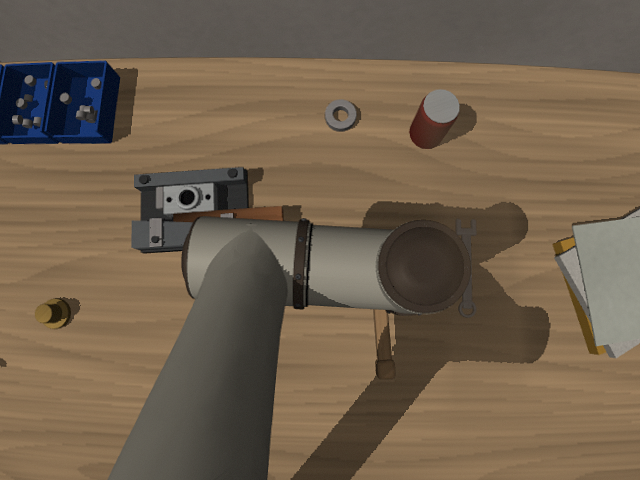

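Hammer is level in the grip (head z 59–97, handle end same), yaw as intended. Now work out the approach.

```bash
python3 - <<'E'
from g import *; from m import *
c=[520.88,-180.42,79.06,.0852]
print(go(c,[600.2,-126,79.06,.0852]),go(c,[600.2,-126,36,.0852]))
d,W=run('pics/side4.npz'); 
for n in('side','top'):
    d,W=run(f'pics/{n}4.npz');m=(W[...,2]>100)&(W[...,1]>-150)&(W[...,1]<200)&(W[...,0]>400)&(W[...,0]<800); print(W[m].min(0))
E
```

```text
(array([ 0.3347, -0.1899, -0.    ]), -0.0) (array([ 0.3347, -0.1899,  0.1722]), -0.0)
[ 400.04437113 -149.9901104   108.15736668]
[ 400.00080784 -149.99522974  352.54760213]
```

play_rows([
  {"gripper": 1, "tx": 0.11, "ty": -0.06, "tz": 0, "spin": 0},
  {"gripper": 1, "tx": 0.22, "ty": -0.13, "tz": 0, "spin": 0},
  {"gripper": 1, "tx": 0.335, "ty": -0.19, "tz": 0, "spin": 0},
  {"gripper": 1, "tx": 0.335, "ty": -0.19, "tz": 0.1, "spin": 0},
  {"gripper": 1, "tx": 0.335, "ty": -0.19, "tz": 0.172, "spin": 0},
  {"gripper": 1, "tx": 0.335, "ty": -0.19, "tz": 0.172, "spin": 0},
  {"gripper": 1, "tx": 0.335, "ty": -0.19, "tz": 0.172, "spin": 0},
])

```text
clock: 6.78
position: [600.8, -126.3, 36.6]
ee_rot: [0.999, 0.043, 0.0, 0.0]
contact_force: [0.1, -0.0, -5.8]
gripper_width: 21.0
```

```bash
python3 - <<'E'
from h import *; from g import *
c=fwd([520.88,-180.42,79.06,.0852],[.335,-.19,.172],0)
r=read_state(); q=r['ee_rot'];print(c,r['clock'],r['position'],2*np.arctan2(q[1],q[0]),r['contact_force'])
d=snap('side','side5');d=snap('top','top5')
import m2
dd,W=m2.run('pics/side5.npz'); x,y,z=W[...,0],W[...,1],W[...,2]
m=(x>621)&(x<680)&(y>-180)&(y<-40)&(z>8)&(z<70); P=W[m]; print(P.min(0),P.max(0),m2.rect(P[:,:2]))
print(go(c,[601.2,-50,36,.0852]))
E
```

```text
[np.float64(600.28), np.float64(-125.97), np.float64(36.06), 0.0852] 6.775 [ 600.8141164  -126.29761923   36.60946012] 0.0853025341446279 [ 0.07122341 -0.04062672 -5.80124566]
[ 626.3833462  -170.52461804   16.91248734] [ 663.77281333 -117.19927331   55.41579249] (array([ 644.5, -144.4]), array([37.4, 51.5]), 4.82)
(array([ 2.950e-02, -3.025e-01,  2.000e-04]), -0.0)
```

View pics/side5.png

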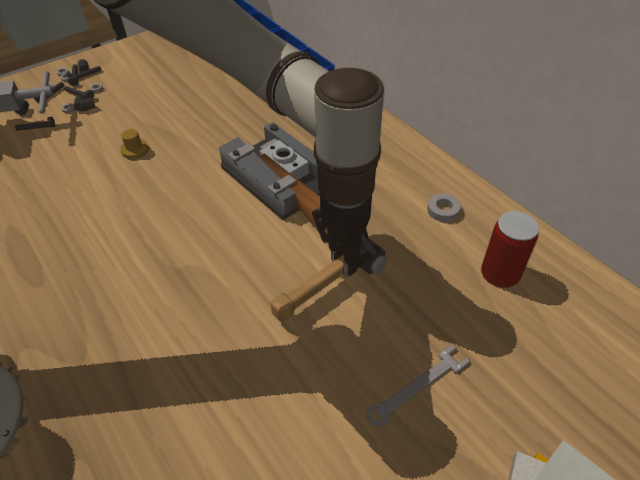

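View pics/top5.png

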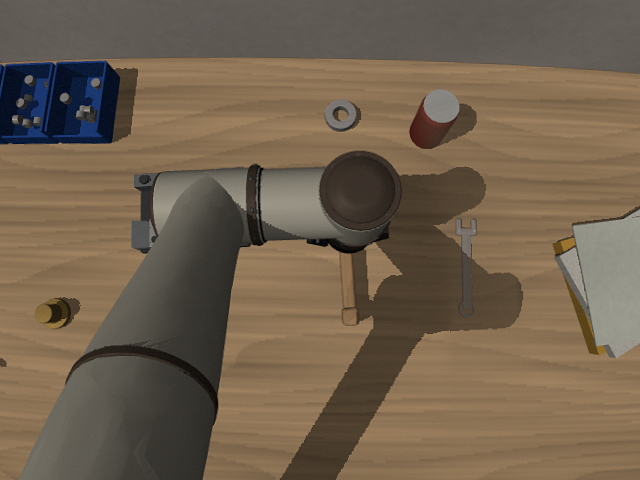

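Both views show the hammer level at bench height ~17–55, its +y face aimed at the wedge end with about a 60 mm gap. First tap: contact expected at y ≈ −66, tap to −50.

play_rows([
  {"gripper": 1, "tx": 0.01, "ty": -0.1, "tz": 0, "spin": 0},
  {"gripper": 1, "tx": 0.02, "ty": -0.22, "tz": 0, "spin": 0},
  {"gripper": 1, "tx": 0.03, "ty": -0.302, "tz": 0, "spin": 0},
  {"gripper": 1, "tx": 0.02, "ty": -0.15, "tz": 0, "spin": 0},
  {"gripper": 1, "tx": 0, "ty": 0, "tz": 0, "spin": 0},
  {"gripper": 1, "tx": 0, "ty": 0, "tz": 0, "spin": 0},
  {"gripper": 1, "tx": 0, "ty": 0, "tz": 0, "spin": 0},
])

```text
clock: 7.75
position: [600.7, -125.8, 36.4]
ee_rot: [0.999, 0.042, 0.0, -0.0]
contact_force: [-0.4, -0.5, -5.9]
gripper_width: 20.9
```

```bash
cat > w.py <<'E'
from h import *; import m2,sys
def wedge(tag):
    r=read_state(); q=r['ee_rot'];print(r['clock'],r['position'].round(1),2*np.arctan2(q[1],q[0]),r['contact_force'].round(1),r['gripper_width'])
    d=snap('side','side'+tag); dd,W=m2.run(f'pics/side{tag}.npz'); x,y,z=W[...,0],W[...,1],W[...,2]
    f=dd['frame'].astype(int); R,B=f[...,0],f[...,2]
    m=(x>600)&(x<680)&(y>-60)&(y<60)&(z>15)&(z<60)&(R>1.8*B); P=W[m]; print('wedge',len(P),np.percentile(P[:,1],[0,1,3,5]).round(1),P.min(0).round(1),P.max(0).round(1))
    m=(x>380)&(x<680)&(y>-190)&(y<-60)&(z>8)&(z<70); 
    for nm,P in(('head',W[m&(x>621)]),('hand',W[m&(x<540)])):
        if len(P)>20: print(nm,len(P),P.min(0).round(1),P.max(0).round(1),m2.rect(P[:,:2]))
    a=d['frame'][120:340,200:420,::-1]; cv2.imwrite(f'pics/c{tag}.png',cv2.resize(a,(600,600)))
wedge(sys.argv[1])
E
python3 w.py 6
```

```text
7.75 [ 600.7 -125.8   36.4] 0.08493214360335102 [-0.4 -0.5 -5.9] 20.92639425116231
wedge 622 [-2.9 -2.1 -1.1 -0.5] [622.2  -2.9  15.4] [656.5  59.7  54.4]
head 450 [ 626.4 -169.7   18.1] [ 664.2 -117.5   55.3] (array([ 644.7, -143.8]), array([37.8, 51.3]), 2.51)
hand 1053 [ 454.5 -153.7   16.2] [ 540.  -122.    54.2] (array([ 497.6, -136.4]), array([86.2, 27.5]), 6.12)
```

View pics/c6.png

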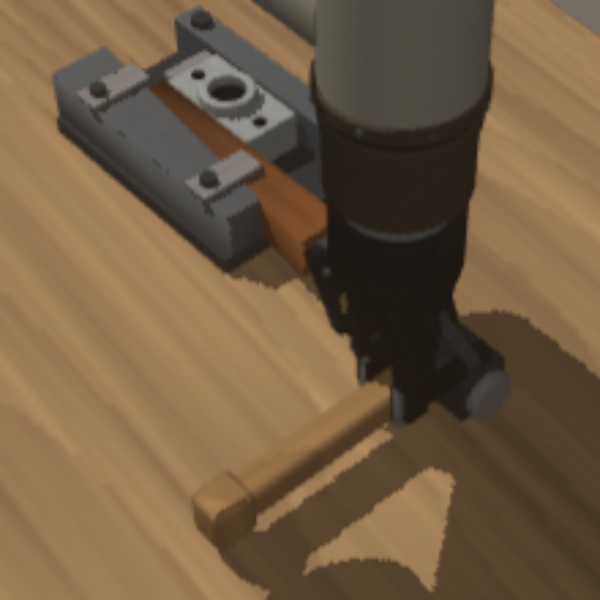

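The wedge moved 16 mm (end from −18.8 to −2.9), and the hammer is still square and drawn back about 75 mm. Second tap to y ≈ −31, then a third to estimated home at −25.5 plus a little overshoot.

play_rows([
  {"gripper": 1, "tx": 0.01, "ty": -0.12, "tz": 0, "spin": 0},
  {"gripper": 1, "tx": 0.025, "ty": -0.27, "tz": 0, "spin": 0},
  {"gripper": 1, "tx": 0.036, "ty": -0.379, "tz": 0, "spin": 0},
  {"gripper": 1, "tx": 0.02, "ty": -0.2, "tz": 0, "spin": 0},
  {"gripper": 1, "tx": 0, "ty": 0, "tz": 0, "spin": 0},
  {"gripper": 1, "tx": 0, "ty": 0, "tz": 0, "spin": 0},
  {"gripper": 1, "tx": 0, "ty": 0, "tz": 0, "spin": 0},
])

```text
clock: 8.68
position: [600.6, -125.3, 36.1]
ee_rot: [0.999, 0.043, 0.0, -0.0]
contact_force: [-0.4, 1.2, -6.0]
gripper_width: 21.1
```

```bash
python3 w.py 7
```

```text
8.675 [ 600.6 -125.3   36.1] 0.08571125574688412 [-0.4  1.2 -6. ] 21.106414603493608
wedge 559 [17.5 18.6 19.5 19.7] [623.   17.5  15.2] [659.9  59.9  55.1]
head 449 [ 625.5 -169.3   15.5] [ 663.8 -116.5   54.6] (array([ 644.3, -143.1]), array([38. , 50.7]), 4.59)
hand 1051 [ 454.7 -153.1   19. ] [ 539.9 -121.6   54.2] (array([ 497.6, -137.7]), array([85.5, 27.9]), 3.15)
```

play_rows([
  {"gripper": 1, "tx": 0.01, "ty": -0.12, "tz": 0, "spin": 0},
  {"gripper": 1, "tx": 0.025, "ty": -0.27, "tz": 0, "spin": 0},
  {"gripper": 1, "tx": 0.04, "ty": -0.416, "tz": 0, "spin": 0},
  {"gripper": 1, "tx": 0.02, "ty": -0.2, "tz": 0, "spin": 0},
  {"gripper": 1, "tx": 0, "ty": 0, "tz": 0, "spin": 0},
  {"gripper": 1, "tx": 0, "ty": 0, "tz": 0, "spin": 0},
  {"gripper": 1, "tx": 0, "ty": 0, "tz": 0, "spin": 0},
])

```text
clock: 9.6
position: [600.5, -125.0, 36.1]
ee_rot: [0.999, 0.043, 0.0, -0.0]
contact_force: [-0.1, 0.4, -5.7]
gripper_width: 21.0
```

```bash
python3 w.py 8
```

```text
9.6 [ 600.5 -125.    36.1] 0.08624087866770092 [-0.1  0.4 -5.7] 20.974063209030092
wedge 532 [20.4 21.2 21.7 22.1] [623.2  20.4  15.9] [658.3  59.9  53.8]
head 459 [ 627.5 -169.2   17.1] [ 665.3 -114.4   56.6] (array([ 645.6, -142.3]), array([37.4, 52.3]), 5.87)
hand 1029 [ 455.7 -153.7   14.5] [ 539.8 -122.    52.2] (array([ 498.2, -135.6]), array([84.4, 28.2]), 7.91)
```

View pics/c8.png

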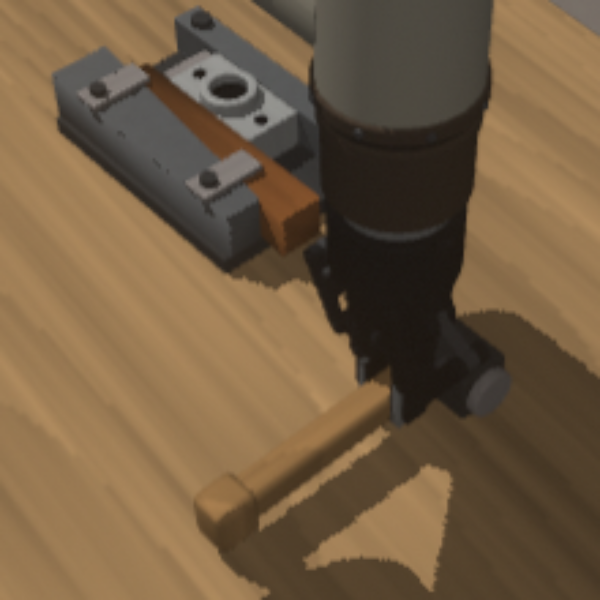

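The wedge's end is now at about 21 (estimated home 21.4); it advanced only 2.8 mm on a 9 mm drive, so it's binding. I'll tap again, a bit deeper, and read the force at the extreme.

play_rows([
  {"gripper": 1, "tx": 0.01, "ty": -0.12, "tz": 0, "spin": 0},
  {"gripper": 1, "tx": 0.025, "ty": -0.27, "tz": 0, "spin": 0},
  {"gripper": 1, "tx": 0.04, "ty": -0.424, "tz": 0, "spin": 0},
  {"gripper": 1, "tx": 0.04, "ty": -0.424, "tz": 0, "spin": 0},
])

```text
clock: 10.15
position: [596.2, -23.1, 35.9]
ee_rot: [0.999, 0.043, -0.007, 0.004]
contact_force: [-4.9, -21.4, 0.8]
gripper_width: 20.8
```

play_rows([
  {"gripper": 1, "tx": -0.02, "ty": 0.2, "tz": 0, "spin": 0},
  {"gripper": 1, "tx": -0.04, "ty": 0.424, "tz": 0, "spin": 0},
  {"gripper": 1, "tx": -0.04, "ty": 0.424, "tz": 0, "spin": 0},
  {"gripper": 1, "tx": -0.04, "ty": 0.424, "tz": 0, "spin": 0},
])

```text
clock: 10.65
position: [600.5, -124.8, 36.0]
ee_rot: [0.999, 0.043, 0.0, -0.0]
contact_force: [-0.6, -0.0, -5.7]
gripper_width: 20.4
```

```bash
python3 w.py 9; python3 - <<'E'
from m3 import *
for t in '5789':
    d,W=run(f'pics/side{t}.npz'); x,y,z=W[...,0],W[...,1],W[...,2]
    m=(x>400)&(x<575)&(y>-190)&(y<-60)&(z>24)&(z<70); P=W[m][:,:2]
    print(t,[round(float(np.polyfit([x for x,_ in c],[y for _,y in c],1)[0]),4) for c in [[(b+5,(P[(P[:,0]>b)&(P[:,0]<b+10)][:,1].max()+P[(P[:,0]>b)&(P[:,0]<b+10)][:,1].min())/2) for b in range(455,560,10)]]])
E
```

```text
10.65 [ 600.5 -124.8   36. ] 0.08639975134799381 [-0.6 -0.  -5.7] 20.365629530888015
wedge 534 [19.3 21.1 21.9 22.3] [623.   19.3  15.8] [658.4  59.9  54.9]
head 473 [ 628.8 -169.6   15.8] [ 665.4 -114.3   55.5] (array([ 646.5, -142. ]), array([36.8, 53.6]), 3.34)
hand 1019 [ 457.  -151.7   14.5] [ 540.  -120.9   49.6] (array([ 498.9, -135.7]), array([83.9, 27.1]), 4.55)
5 [0.092]
7 [0.0958]
8 [0.0994]
9 [0.0924]
```

The wedge stayed put at 21 N. The arm yields about 3.6 mm at that load, so I'll tap harder, with 4 mm more drive.

play_rows([
  {"gripper": 1, "tx": 0.01, "ty": -0.07, "tz": 0, "spin": 0},
  {"gripper": 1, "tx": 0.02, "ty": -0.22, "tz": 0, "spin": 0},
  {"gripper": 1, "tx": 0.04, "ty": -0.44, "tz": 0, "spin": 0},
  {"gripper": 1, "tx": 0.04, "ty": -0.44, "tz": 0, "spin": 0},
])

```text
clock: 11.2
position: [592.1, -21.6, 35.2]
ee_rot: [0.999, 0.042, -0.012, 0.006]
contact_force: [-9.5, -30.8, 2.2]
gripper_width: 20.9
```

play_rows([
  {"gripper": 1, "tx": -0.02, "ty": 0.2, "tz": 0, "spin": 0},
  {"gripper": 1, "tx": -0.04, "ty": 0.44, "tz": 0, "spin": 0},
  {"gripper": 1, "tx": -0.04, "ty": 0.44, "tz": 0, "spin": 0},
  {"gripper": 1, "tx": -0.04, "ty": 0.44, "tz": 0, "spin": 0},
])

```text
clock: 11.7
position: [600.5, -124.5, 36.0]
ee_rot: [0.999, 0.043, 0.0, -0.0]
contact_force: [0.2, 0.5, -6.5]
gripper_width: 20.6
```

```bash
python3 w.py 10; python3 - <<'E'
import numpy as np,cv2
# sub-pixel shift of the wedge end patch against its predecessor, side view
def L(t): return cv2.cvtColor(np.load(f'pics/side{t}.npz')['frame'],cv2.COLOR_RGB2GRAY).astype(np.float32)
for a,b in(('7','8'),('8','9'),('9','10')):
    A,B=L(a),L(b)
    d=np.abs(A-B)[180:225,280:318]; print(a,b,d.mean(),d.max())
E
```

```text
11.7 [ 600.5 -124.5   36. ] 0.0865197831589804 [ 0.2  0.5 -6.5] 20.600815697756484
wedge 526 [20.6 21.1 21.8 22. ] [623.   20.6  15.3] [659.1  59.8  55. ]
head 495 [ 630.7 -168.4   18.3] [ 667.8 -112.9   58.5] (array([ 648.8, -140.9]), array([36.2, 53.9]), 4.17)
hand 983 [ 459.6 -151.7    8.7] [ 540.  -120.3   47.1] (array([ 500. , -135.7]), array([80.5, 28.4]), 3.06)
7 8 1.6116959 40.0
8 9 0.54385966 9.0
9 10 0.53333336 12.0
```

View pics/c10.png

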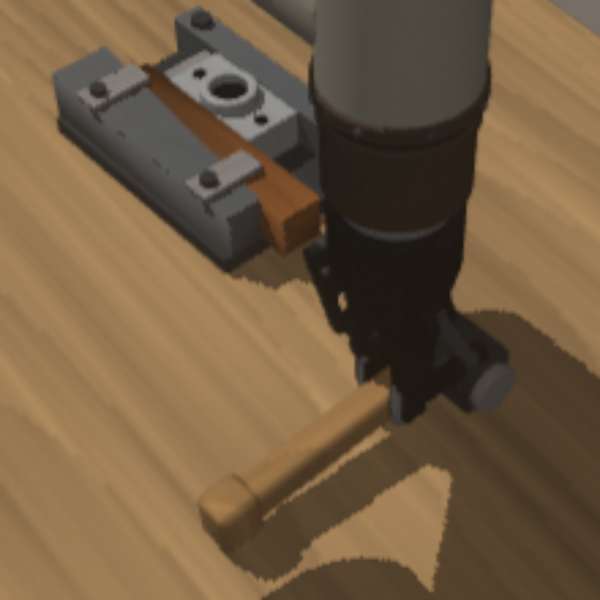

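```bash
python3 - <<'E'
import numpy as np,cv2
def L(t): return cv2.cvtColor(np.load(f'pics/side{t}.npz')['frame'],cv2.COLOR_RGB2GRAY).astype(np.float32)
sl=(slice(190,222),slice(286,312))
for a,b in(('7','8'),('8','9'),('9','10'),('8','10')):
    w=np.eye(2,3,dtype=np.float32)
    try:
        cc,w=cv2.findTransformECC(L(a)[sl],L(b)[sl],w,cv2.MOTION_TRANSLATION,(3,200,1e-6),None,3); print(a,b,cc,w[:,2])
    except Exception as e: print(e)
from m import *
d=dict(np.load('pics/side10.npz')); M=d['world_to_cam'];K=d['mtx']
p=lambda q:(lambda c:(K[0,0]*c[0]/-c[2],K[1,1]*-c[1]/-c[2]))(M@np.array([*q,1.]))
print(np.subtract(p((638,24,51)),p((638,23,51))))
E
```

```text
7 8 0.9271471690529143 [-0.35922512 -0.3125764 ]
8 9 0.9997805714383512 [ 0.01111333 -0.00069414]
9 10 0.9998418161119217 [-0.02845153  0.01128973]
8 10 0.9997441707826793 [-0.01862378  0.01079491]
[-0.32441271 -0.30768831]
```

No movement of the wedge (<0.1 mm) under either the 21 N or the 31 N tap, and the end sits at the estimated home position, so it's tight. The hammer has pitched about 3° in the grip. Next I'll lay it back down near where it was.

```bash
python3 - <<'E'
from g import *
c=[600.28,-125.97,36.06,.0852]
print(go(c,[530,-185,56,0]),go(c,[530,-185,20,0]))
E
```

```text
(array([-0.3002,  0.2113, -0.0798]), 0.1085) (array([-0.3002,  0.2113,  0.0642]), 0.1085)
```

play_rows([
  {"gripper": 1, "tx": -0.05, "ty": 0.05, "tz": -0.08, "spin": 0},
  {"gripper": 1, "tx": -0.15, "ty": 0.12, "tz": -0.08, "spin": 0.05},
  {"gripper": 1, "tx": -0.25, "ty": 0.18, "tz": -0.08, "spin": 0.1},
  {"gripper": 1, "tx": -0.3, "ty": 0.21, "tz": -0.08, "spin": 0.108},
  {"gripper": 1, "tx": -0.3, "ty": 0.21, "tz": -0.04, "spin": 0.108},
  {"gripper": 1, "tx": -0.3, "ty": 0.21, "tz": 0, "spin": 0.108},
  {"gripper": 1, "tx": -0.3, "ty": 0.21, "tz": 0.02, "spin": 0.108},
  {"gripper": 1, "tx": -0.3, "ty": 0.21, "tz": 0.035, "spin": 0.108},
  {"gripper": 1, "tx": -0.3, "ty": 0.21, "tz": 0.045, "spin": 0.108},
  {"gripper": 1, "tx": -0.3, "ty": 0.21, "tz": 0.052, "spin": 0.108},
])

```text
clock: 13.0
position: [531.1, -184.6, 23.5]
ee_rot: [1.0, 0.001, 0.001, 0.0]
contact_force: [1.6, 1.5, -2.2]
gripper_width: 21.0
```

play_rows([
  {"gripper": 1, "tx": 0, "ty": 0, "tz": 0.003, "spin": 0},
  {"gripper": 1, "tx": 0, "ty": 0, "tz": 0.006, "spin": 0},
  {"gripper": 1, "tx": 0, "ty": 0, "tz": 0.008, "spin": 0},
])

```text
clock: 13.38
position: [530.3, -184.7, 21.2]
ee_rot: [1.0, 0.0, 0.0, 0.0]
contact_force: [0.9, -0.2, -2.8]
gripper_width: 21.0
```

```bash
python3 - <<'E'
from h import *; import m2
r=read_state(); print(r['clock'],r['position'],r['contact_force'],r['wrist_torque'])
d=snap('side','side11'); dd,W=m2.run('pics/side11.npz'); x,y,z=W[...,0],W[...,1],W[...,2]
m=(x>330)&(x<620)&(y>-250)&(y<-110)&(z>-5)&(z<60)
for a,b in((350,370),(390,410),(440,460),(560,600)):
    P=W[m&(x>a)&(x<b)&(z>3)]; print(a,len(P),np.percentile(P[:,2],[2,98]).round(1) if len(P) else '')
E
```

```text
13.375 [ 530.33632375 -184.70551543   21.21631317] [ 0.92357932 -0.21491953 -2.79007287] [0.03465186 0.17239699 0.01968495]
350 0 
390 380 [ 5.6 36.5]
440 229 [10.9 30.8]
560 652 [ 6.4 38. ]
```

View pics/side11.png

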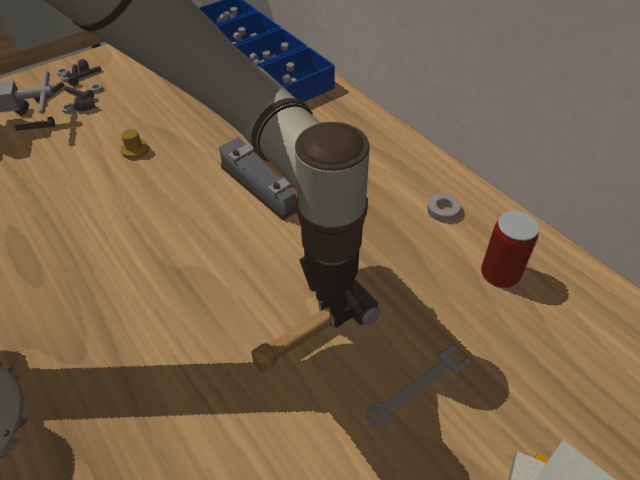

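The handle end is down (top 36.5) and the head is within 1–2 mm of flat, with the wrench untouched at (420,385). One last millimetre, then release and lift.

play_rows([
  {"gripper": 1, "tx": 0, "ty": 0, "tz": 0.003, "spin": 0},
  {"gripper": 1, "tx": 0, "ty": 0, "tz": 0.006, "spin": 0},
  {"gripper": 0.3, "tx": 0, "ty": 0, "tz": 0.006, "spin": 0},
  {"gripper": -0.2, "tx": 0, "ty": 0, "tz": 0.006, "spin": 0},
  {"gripper": -1, "tx": 0, "ty": 0, "tz": 0.006, "spin": 0},
  {"gripper": -1, "tx": 0, "ty": 0, "tz": 0.006, "spin": 0},
  {"gripper": -1, "tx": 0, "ty": 0, "tz": 0.006, "spin": 0},
  {"gripper": -1, "tx": 0, "ty": 0, "tz": 0.006, "spin": 0},
  {"gripper": -1, "tx": 0, "ty": 0, "tz": 0.006, "spin": 0},
])

```text
clock: 14.55
position: [530.2, -184.6, 19.5]
ee_rot: [1.0, 0.0, -0.0, -0.0]
contact_force: [1.4, 0.9, 0.2]
gripper_width: 85.2
```

play_rows([
  {"gripper": -1, "tx": 0, "ty": 0, "tz": -0.03, "spin": 0},
  {"gripper": -1, "tx": 0, "ty": 0, "tz": -0.12, "spin": 0},
  {"gripper": -1, "tx": 0, "ty": 0, "tz": -0.3, "spin": 0},
  {"gripper": -1, "tx": 0, "ty": 0, "tz": -0.5, "spin": 0},
  {"gripper": -1, "tx": 0, "ty": 0, "tz": -0.7, "spin": 0},
  {"gripper": -1, "tx": 0, "ty": 0, "tz": -0.8, "spin": 0},
  {"gripper": -1, "tx": 0, "ty": 0, "tz": -0.8, "spin": 0},
])

```text
clock: 15.42
position: [531.3, -184.8, 222.6]
ee_rot: [1.0, 0.0, 0.003, 0.0]
contact_force: [-0.4, -0.4, -0.6]
gripper_width: 85.3
```

play_rows([
  {"gripper": -1, "tx": -0.4, "ty": 0, "tz": 0, "spin": 0},
  {"gripper": -1, "tx": -0.4, "ty": -0.2, "tz": 0, "spin": 0},
  {"gripper": -1, "tx": -0.5, "ty": -0.4, "tz": 0, "spin": 0},
  {"gripper": -1, "tx": -0.5, "ty": -0.4, "tz": 0, "spin": 0},
  {"gripper": -1, "tx": -0.5, "ty": -0.4, "tz": 0, "spin": 0},
  {"gripper": -1, "tx": -0.5, "ty": -0.4, "tz": 0, "spin": 0},
])

```text
clock: 16.18
position: [405.4, -85.3, 219.1]
ee_rot: [1.0, -0.0, -0.001, 0.0]
contact_force: [0.8, -0.3, 0.4]
gripper_width: 85.2
```

```bash
python3 - <<'E'
from m3 import *
r=read_state(); print(r['clock'],r['position'],r['contact_force'])
for n in('side','top'):
    snap(n,n+'12'); d,W=run(f'pics/{n}12.npz'); x,y,z=W[...,0],W[...,1],W[...,2]; f=d['frame'].astype(int)
    if 1: print(n,'ham',hammer(W,(350,-260),(620,-110),[572,-183,0]))
    for a,b in((390,410),(440,460),(560,580)):
        P=W[(x>a)&(x<b)&(y>-250)&(y<-110)&(z>4)&(z<60)]; print(a,len(P),P[:,2].max() if len(P) else '')
    P=W[(z>4)&(z<20)&(x>440)&(x<680)&(y<-310)&(y>-400)]; print('wrench',rect(P[:,:2]))
    R,B=f[...,0],f[...,2]; P=W[(x>600)&(x<680)&(y>-60)&(y<60)&(z>20)&(z<60)&(R>1.6*B)]
    if len(P): print('wedge',len(P),np.percentile(P[:,1],[0,1,3,5]).round(1))
E
```

```text
16.175 [405.44409115 -85.25390276 219.08929003] [ 0.80009362 -0.30539135  0.37491848]
side ham (array([ 5.76218977e+02, -1.86777436e+02, -9.07739615e-04]), np.float64(0.137560640659134))
390 354 38.02261633308365
440 230 31.524682144977533
560 761 38.30459861677855
wrench (array([ 555., -350.]), array([192.1,  42.7]), 0.65)
wedge 505 [19.2 20.9 21.8 22.3]
top ham (array([ 5.76998284e+02, -1.83499381e+02,  4.18929975e-03]), np.float64(0.11792557094851185))
390 209 40.10369240138948
440 168 33.20555369978024
560 594 40.5827173268641
wrench (array([ 567.4, -347.6]), array([ 77.9, 224.4]), 83.01)
wedge 477 [21.3 21.7 22.3 22.7]
```

View pics/side12.png

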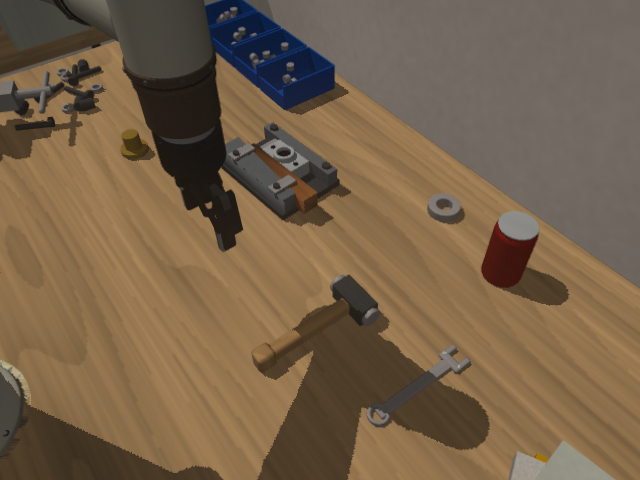

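View pics/top12.png

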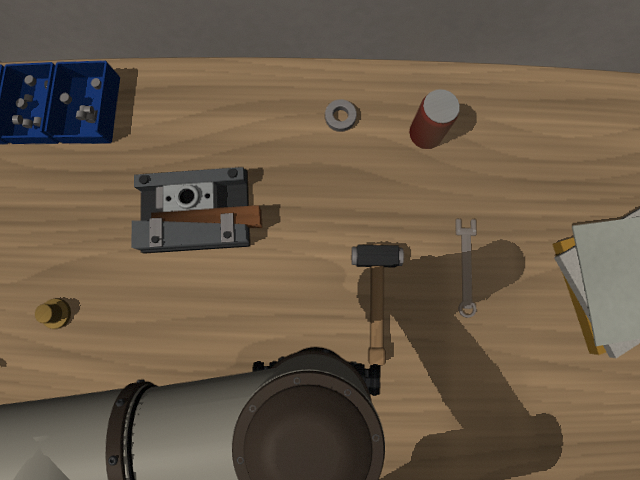

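The final views show the wedge driven in (end at (257,215) in the top view), the hammer flat with its head at (378,256), the wrench unmoved and the gripper clear. Handing in.

```bash
python3 -c "
from bench import job_done; print(job_done())"
```

```text
the job is handed in; nothing more can be done
None
```

The wedge is driven home and tight, the hammer is lying flat on the bench again, and the job is handed in at about 16 s.

**Taps:** I gripped the hammer by the handle and gave five short taps, drawing back 60–100 mm each time. The first three moved the wedge about 16, 20 and 3 mm. The last two, pressing with about 21 N and 31 N, moved it no measurable amount (under 0.1 mm in the pictures).

**Wedge position:** It travelled about 39 mm. Its end face is at y ≈ 22.5, against an estimated home of 22.9. Camera calibration is only good to about 2 mm, so the stronger evidence is that it would not move at 31 N.

**Hammer:** It slid about 4–5 mm and tipped about 3° in the grip during the hard taps. It leveled out when I laid it down. Head and handle-end tops read 38.0 and 38.3 mm in the side view and 40.1 and 40.6 in the top view. The nominal height is 36 mm, and the top view read 40 before I touched it.

**Wrench and gripper:** The wrench looks unmoved in both final views. My final wrench measurement was unusable, because the box I measured in also picked up other points. The gripper never touched the wedge and ended clear of everything.

**Refused calls:** Three early move calls were refused because fields were missing. They had no effect on the scene.

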